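Set the ink tank's bayonet cap to its half-way vent position

TASK

Take the winged bayonet cap from the pile of sheets, put it fully down into the raised filler neck of the ink tank (its two lugs through the two slots), then turn it clockwise, seen from above, only half-way, so that its wing lines up with the two ribs on the outside of the neck, and never on to where it clicks and locks. Finish with the gripper still holding the cap's wing there: the tank vents while you hold it. Leave the round-knobbed plain cap, the ink bottle and the tape roll where they are.

Things in the scene. Friction and masses are not known exactly. Their poses are not given: they have to be found in the camera images.
- cap: Bayonet cap, grey plastic disc, black wing, 0.12 kg, upright on the pile. Origin: centre of the stem's underside, z up its axis. Stem 36 mm diameter, 22 mm long; at its foot two lugs along +x and -x, to 27 mm from the axis, 10 mm wide, 8 mm high; disc 76 mm diameter, z 22 to 29 mm; on top the wing, in line with the lugs. A half turn about z leaves it the same.
- cap_wing (a point): Centre of the cap's wing, the place to grip: 43 mm above the cap's origin. The wing is 58 mm long along the cap's x, 14 mm thick along y; its foot on the disc is 14 mm below this point, its top 14 mm above.
- wing_end (a point): One end of the wing: on the cap's +x, 29 mm from the axis, 43 mm above the cap's origin. The other end is alike.
- neck (a point): Centre of the filler neck's mouth, level with its rim, 140 mm above the table; z up, x along the entry slots. Hole 41 mm diameter, two slots along +x and -x, 15 mm wide, to 30 mm from the axis. Rim 12 mm thick, the lugs turn in the cavity under it. Fully down, the cap's disc rests on the rim, its origin 22 mm below this point, lugs with 2 mm of play under the rim.
- rib (a point): Top of one of the two half-way ribs, half a turn apart, on the outside of the neck, 46 mm from its axis, 1 mm below the rim, 45 degrees clockwise (from above) from the slots. The ribs are 6 mm wide. The wing must line up with the pair.
- tank: Grey ink tank, 160 x 150 mm, 90 mm high, fixed; the bare metal neck, 84 mm diameter, stands 50 mm above its centre. Origin: centre of its underside, x along the slots. The cap turns only clockwise from the slots (a stop the other way), freely and staying where left; sprung balls resist from about 57 degrees, and at 90 degrees it clicks home at a stop.
- plain_cap: A similar grey and black cap that stays: 76 mm disc and 36 mm stem, but without lugs and with a round knob 34 mm in diameter, top at 52 mm, instead of a wing. It stands on the same pile. Origin: centre of the underside of its stem.
- pile: The banded pile of white sheets on which both caps stand, 210 x 297 x 60 mm, fixed; its long side along its y. Origin: centre of its underside. The caps stand about 140 mm apart along its y.
- ink_bottle: White bottle, 56 mm in diameter, 120 mm high, standing on the table between tank and pile, at the far side; stays. Origin: centre of its underside.
- tape_roll: Brown cardboard tape roll, 60 mm in diameter, 24 mm high, lying flat on the table between tank and pile, on the robot's side; stays. Origin: centre of its underside.
There are look-alikes about, which are no part of the job. What is shaped like the cap but turquoise or white is not meant.

How it is judged:
On the way, in this order (a step that is already met when the one before it is completed fails the run):
1. the cap is lifted off the pile (contact force between cap and pile below 0.05 N and height (world z) of cap above 0.09 m and contact force between the fingers and cap above 1 N), for 0.1 s.
2. the cap is fully down in the neck, its lugs through the slots and not yet turned (horizontal distance between cap and neck below 0.005 m and z of cap in the frame of neck below -0.018 m and angle between cap's own z axis and vertical below 0.1 rad and angle between the x axis of cap and the x axis of neck, either way round below 0.35 rad), for 0.1 s.
At the end, for the whole second after the job is handed in: Cap down in the neck (within 5 mm of its axis, at most 4 mm above fully seated, upright within 0.1 rad), turned 34 to 55 degrees clockwise from the slots, at rest, fingers gripping it with over 2 N; plain cap, bottle and tape roll within 30 mm of where they stood (horizontal distance between cap and neck below 0.005 m and z of cap in the frame of neck below -0.018 m and angle between cap's own z axis and vertical below 0.1 rad and angle between the x axis of cap and the x axis of neck, either way round between 0.6 and 0.96 rad and ((x of wing_end in the frame of neck above 0 m and y of wing_end in the frame of neck below 0 m) or (x of wing_end in the frame of neck below 0 m and y of wing_end in the frame of neck above 0 m)) and contact force between the fingers and cap above 2 N and angular speed of cap below 0.3 rad/s and distance of each of plain_cap, ink_bottle, tape_roll from where it was at the start of the episode below 0.03 m); the arm keeps its last pose, push and grip.
It fails at once if the seated cap is turned past 66 degrees, into the lock click (horizontal distance between cap and neck below 0.01 m and z of cap in the frame of neck below -0.012 m and angle between the x axis of cap and the x axis of neck, either way round above 1.15 rad).
It fails at once if the plain cap, bottle or tape roll is displaced by more than 30 mm (distance of any of plain_cap, ink_bottle, tape_roll from where it was at the start of the episode above 0.03 m).
It also fails if it takes over 46 s, if anything falls off the work surface, if the arm or the gripper's body presses on something with over 40 N, if the wrist force passes 120 N, or if a joint passes its speed limit or range.

ROBOT

A 7-joint arm with a two-finger parallel gripper is mounted at the origin on the work surface. World frame = base frame: x ahead of the robot, y to its left, z up, the work surface at z = 0. Lengths are in m, angles in rad, forces in N, time in s.
With the tool pointing down it reaches from about 0.4 to 0.85 m from the base axis. Payload 10.4 kg.
Tool frame: the origin (TCP) lies at the very end of the fingers, on their centre line; the grasp point (between the pads) lies 19 mm behind it (env.grip_point_offset is the z of the grasp point in the tool frame, in m); z points along the fingers, y is the line along which they close (so a half turn about z gives the same grasp; the last joint's range is limited). The gripper opens to 85 mm and grips with 20 to 120 N. Pads are 22 mm wide; open, the fingers measure 114 mm over their backs; the gripper's body (76 mm by 85 mm) begins 54 mm behind the grasp point. The pads swing forward as they close: fully open they stand 13 mm farther back than shut.
Start: joints at [1.095, 0.332, -0.065, 1.46, 0.022, 1.35, -0.088], TCP at [0.273, -0.562, 0.231] pointing down, gripper open.
Joint ranges: [-2.6, 2.6], [-0.5, 2.12], [-1.47, 1.34], [0.16, 2.42], [-1.27, 4.41], [0.06, 2.06], [-2.6, 2.6]. Speed limits (rad/s): [2.22, 2.22, 2.79, 2.79, 3.14, 3.14, 3.14].

INTERFACE

Orientations are given as a 3x3 rotation matrix whose columns are the frame's x, y, z axes.
In Python, from plant import env gives the robot as it stands.
- The arm moves only by the shell command python3 -m crank 'ROWS' [OPENING] [FORCE]. ROWS is JSON, a list of rows, each a list of 4 numbers: the shift along the tool's x, y, z each as a share of 0.025 m, from -1 to 1, then the turn about the tool's z as a share of 6 degrees, from -1 to 1. A call has 1 to 20 rows; each row shifts and turns the commanded pose from where the row before left it, along the tool's axes as they then stand; what a row does not reach is not made up. A row lasts 1/8 s, in which the tool goes at most 62.5 mm and 10.7 degrees, less where a joint would pass 70% of its speed; a pose out of reach is approached as far as the arm can. A call with a number of a shift or a turn outside -1 to 1 is refused whole. A call with a gripper value outside its range is refused whole. OPENING is the opening, from 0 (shut) to 1 (fully open), set as the call begins (- or left out, the last holds). The fingers move at their own pace and stop on an object; FORCE is the grip in N (left out, the last holds). Time passes only in rows, so rows that do not move let the fingers close. It gives the time, the measured TCP pose, the force, the opening and the grip force at its end, in the units of the state.
- env.get_obs(): the state, without advancing time (a new reading comes with each control period).
- env.read_camera(name): name is "scene" or "top" or "wrist"; returns the picture (384x512x3 uint8, red, green, blue); there is no depth.
- env.camera_params(name): a dict with "mtx" (3x3 intrinsics, pixels), "k1" (the pictures are not rectified: a ray, as slopes to the right and down, at radius r is drawn at 1 + k1 r^2 times it, then the intrinsics apply), "cam_to_world" (4x4, takes a point from camera to world coordinates); the wrist camera has in their place "tool_from_camera" (4x4, takes a point from camera to tool coordinates, whose origin is the TCP and whose axes are the flange's). Camera axes: x right, y down, z forward; pixel columns grow to the right and rows downward; lengths in m; the calibration is good to about 2 mm. A picture is of the moment at which its call begins: read the wrist's pose just before it. camera_params takes no time and is no camera call.
- env.hand_in(): hands the job in; it is judged then, once.
The state is a dict: "time_s": time; "q": joint angles; "qd": joint speeds; "tau": joint torques, N m; "position": TCP position; "tcp_rot": TCP orientation; "wrist_force": force on the tool from outside, world axes, zero at the start; "moment": the same for the moment, N m; "finger_gap": finger opening in m; "gripper_force": force on a finger pad.
Only numpy, scipy, OpenCV 4.12 (cv2) and the standard library are available. Lean on these libraries where they do the work, as an engineer would, in place of code of your own. Each camera call takes 0.05 s, during which the arm holds its last target. There are 200 camera calls.

## Working session

There is one attempt and no reset: what is moved stays moved. The work goes in short steps, Python scripts to look and compute and a shell command to move; the robot and the scene stay as the last step left them, time stands still between calls to the robot, and variables do not carry over. Pictures are saved under pics/ and viewed, at most 10 in all, crops included, and the job is handed in when it is done.

```bash
ls; mkdir -p pics; python3 - <<'E'
from plant import env
import cv2,numpy as np
o=env.get_obs();print(o['time_s'],o['position'],o['tcp_rot'],o['finger_gap'],env.grip_point_offset)
for n in("scene","top","wrist"):
    im=env.read_camera(n);cv2.imwrite(f'pics/{n}0.png',im[:,:,::-1])
    p=env.camera_params(n);print(n,{k:np.round(v,4).tolist() for k,v in p.items()})
a=[cv2.imread(f'pics/{n}0.png') for n in("top","scene")]
E
```

```text
pics
0.0 [ 0.27323127 -0.56168378  0.23049023] [[ 8.99223516e-01  4.37488947e-01 -6.99401706e-04]
 [ 4.37489501e-01 -8.99222606e-01  1.28141025e-03]
 [-6.83150037e-05 -1.45825513e-03 -9.99998934e-01]] 0.08526173482917043 -0.0187
scene {'mtx': [[385.316, 0.0, 250.3683], [0.0, 385.316, 190.8677], [0.0, 0.0, 1.0]], 'k1': -0.0768, 'cam_to_world': [[0.0588, 0.5215, -0.8512, 1.3139], [0.998, -0.0105, 0.0626, -0.0168], [0.0237, -0.8532, -0.5211, 0.5741], [0.0, 0.0, 0.0, 1.0]]}
top {'mtx': [[442.4676, 0.0, 254.1101], [0.0, 442.4676, 192.749], [0.0, 0.0, 1.0]], 'k1': 0.01, 'cam_to_world': [[-0.0038, -0.988, 0.1542, 0.4256], [-0.9996, -0.0005, -0.0275, 0.0511], [0.0272, -0.1542, -0.9877, 1.0857], [0.0, 0.0, 0.0, 1.0]]}
wrist {'mtx': [[344.1398, 0.0, 259.6013], [0.0, 344.1398, 191.4388], [0.0, 0.0, 1.0]], 'k1': 0.0155, 'tool_from_camera': [[0.0004, -0.9557, -0.2944, 0.0757], [1.0, 0.0008, -0.0011, 0.0002], [0.0012, -0.2944, 0.9557, -0.1428], [0.0, 0.0, 0.0, 1.0]]}
```

View pics/top0.png

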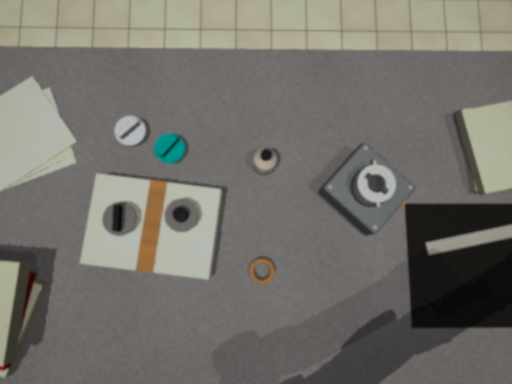

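View pics/scene0.png

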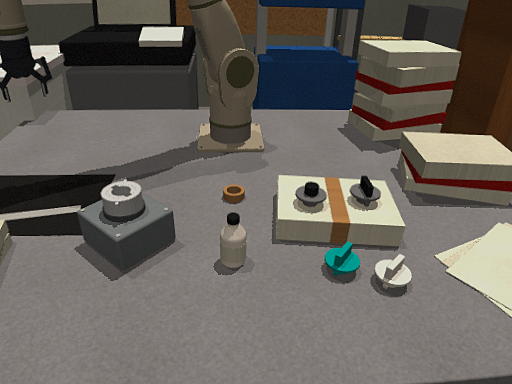

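The top view shows these candidates: the grey disc with a black wing at (118,218), which is the cap I want; the round-knobbed plain cap at (182,213); the turquoise look-alike at (170,148); and the white look-alike at (130,130). The neck is at (376,184), the bottle at (265,160) and the tape roll at (262,270). Next I'll make a close crop and a rough localisation.

```bash
cat > h.py <<'E'
import cv2,numpy as np
from plant import env
def ray(name,uv,obs=None):
    p=env.camera_params(name);K=np.array(p['mtx']);k=p['k1']
    d=(np.array(uv,float)-K[:2,2])/K[0,0]; s=d.copy()
    for _ in range(10): s=d/(1+k*(s@s))
    if name=='wrist':
        T=np.eye(4);T[:3,:3]=obs['tcp_rot'];T[:3,3]=obs['position'];M=T@np.array(p['tool_from_camera'])
    else: M=np.array(p['cam_to_world'])
    v=M[:3,:3]@np.r_[s,1]; return M[:3,3],v/np.linalg.norm(v)
def plane(r,z): return r[0]+r[1]*(z-r[0][2])/r[1][2]
def cross(rs):
    A=0;b=0
    for o,v in rs:
        P=np.eye(3)-np.outer(v,v);A=A+P;b=b+P@o
    x=np.linalg.solve(A,b);return x,[float(np.linalg.norm((np.eye(3)-np.outer(v,v))@(x-o))) for o,v in rs]
E
python3 - <<'E'
from h import *
t=cv2.imread('pics/top0.png')
def c(x,y,r): return cv2.resize(t[y-r:y+r,x-r:x+r],(400,400),interpolation=cv2.INTER_CUBIC)
cv2.imwrite('pics/crop1.png',np.hstack([c(118,218,30),c(376,184,40)]))
for n,uv,z in(('cap',(118,217),.117),('neck',(376,184),.14),('plain',(181,214),.112),('bottle',(266,155),.12),('tape',(262,270),.024)):
    print(n,plane(ray('top',uv),z).round(3))
print('scene',cross([ray('top',(118,217)),ray('scene',(366,186))]),cross([ray('top',(376,184)),ray('scene',(122,187))]))
E
```

```text
cap [0.523 0.321 0.117]
neck [ 0.593 -0.242  0.14 ]
plain [0.53  0.185 0.112]
bottle [ 0.662 -0.003  0.12 ]
tape [0.406 0.004 0.024]
scene (array([0.52483099, 0.32527064, 0.10150051]), [0.0001578774127684462, 0.00015787741276854467]) (array([ 0.59190085, -0.24088065,  0.14508934]), [0.0006127433553492187, 0.0006127433553492336])
```

View pics/crop1.png

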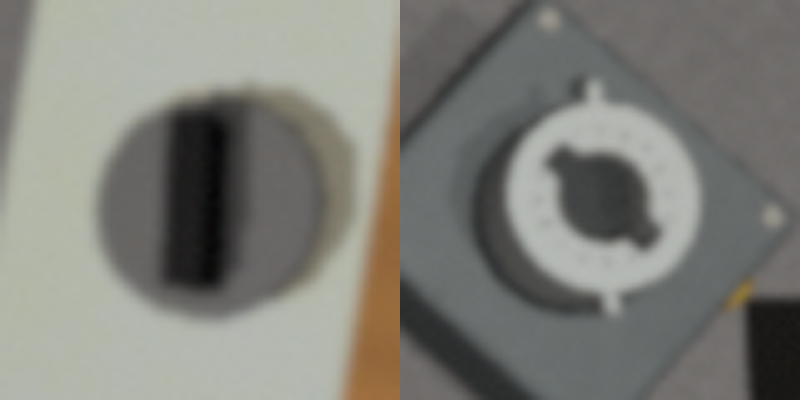

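The crop confirms the choice: black bar wing on a grey disc at (118,217), wing almost vertical in the image. The neck is a light ring at (376,184), with slots to the upper left and lower right. Its ribs are at top and bottom, 45° clockwise from the slots. I'll look at the neck first with the wrist camera.

```bash
python3 -m crank '[[0,0,0,-0.92],[0,0,0,-0.92],[0,0,0,-0.92],[0,0,0,-0.92],[1,0.05,-0.05,0],[1,0.05,-0.05,0],[1,0.05,-0.05,0],[1,0.05,-0.05,0],[1,0.05,-0.05,0],[1,0.05,-0.05,0],[1,0.05,-0.05,0],[1,0.05,-0.05,0],[1,0.05,-0.05,0],[1,0.05,-0.05,0],[1,0.05,-0.05,0],[1,0.05,-0.05,0],[1,0.05,-0.05,0],[1,0.05,-0.05,0],[1,0.05,-0.05,0],[0,0,0,0]]' 1
cat > look.py <<'E'
import sys,pickle
from h import *
n=sys.argv[1];o=env.get_obs();im=env.read_camera('wrist')
cv2.imwrite(f'pics/{n}.png',im[:,:,::-1]);pickle.dump({k:o[k] for k in('position','tcp_rot','q')},open(f'pics/{n}.pkl','wb'))
R=np.array(o['tcp_rot']);print(o['time_s'],np.round(o['position'],4),'yaw',np.degrees(np.arctan2(R[1,0],R[0,0])).round(2),'q',np.round(o['q'],2))
E
python3 look.py n1
python3 -m crank '[[1,0.05,-0.05,0],[1,0.05,-0.05,0],[1,0.05,-0.05,0],[0,0,0,0]]'; python3 look.py n2
```

```text
time_s: 2.65
position: [0.5394, -0.2937, 0.2498]
tcp_rot: [[0.666, 0.746, 0.0], [0.746, -0.666, 0.001], [0.001, -0.001, -1.0]]
wrist_force: [-0.0, 0.0, -0.9]
finger_gap: 0.0855
gripper_force: 0.0
2.65 [ 0.5394 -0.2937  0.2498] yaw 48.23 q [ 0.68  0.32 -0.32  1.45  0.1   1.39 -0.38]
time_s: 3.2
position: [0.5915, -0.2418, 0.2535]
tcp_rot: [[0.668, 0.745, -0.0], [0.745, -0.668, 0.001], [0.0, -0.0, -1.0]]
wrist_force: [-0.2, -0.2, 0.4]
finger_gap: 0.0852
gripper_force: 0.0
3.2 [ 0.5915 -0.2418  0.2535] yaw 48.12 q [ 0.58  0.38 -0.35  1.37  0.13  1.42 -0.5 ]
```

View pics/n2.png

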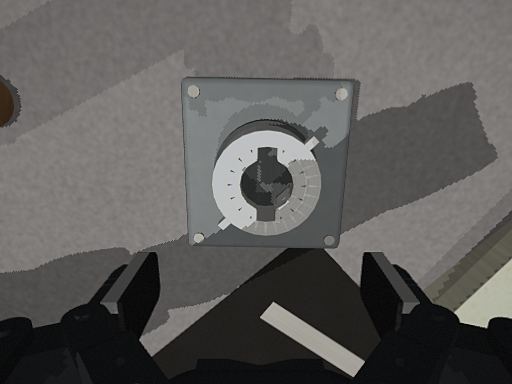

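The neck's ring is centred at about (267,184). The slots are vertical in the image at (267,153) and (266,215), and the ribs are at (313,143) and (223,223). Now I'll measure it in both views.

```bash
cat > neck.py <<'E'
from h import *
import pickle,sys
def neck(n,seed):
    im=cv2.imread(f'pics/{n}.png');o=pickle.load(open(f'pics/{n}.pkl','rb'))
    g=cv2.cvtColor(im,cv2.COLOR_BGR2GRAY)
    m=((g>150)).astype(np.uint8)*255
    m=cv2.morphologyEx(m,cv2.MORPH_CLOSE,np.ones((3,3)))
    cs,h=cv2.findContours(m,cv2.RETR_CCOMP,cv2.CHAIN_APPROX_NONE)
    i=max([i for i in range(len(cs)) if h[0][i][3]<0 and cv2.pointPolygonTest(cs[i],seed,True)>-80 and cv2.pointPolygonTest(cv2.convexHull(cs[i]),seed,False)>0],key=lambda i:cv2.contourArea(cs[i]))
    p=cs[i][:,0].astype(float)
    q=p
    for _ in range(8):
        e=cv2.fitEllipse(q.astype(np.float32));c=np.array(e[0]);a=np.radians(e[2])
        d=(p-c)@np.array([[np.cos(a),-np.sin(a)],[np.sin(a),np.cos(a)]])
        r=np.hypot(d[:,0]/e[1][0]*2,d[:,1]/e[1][1]*2);q=p[abs(r-1)<.03]
    print(n,'ring',np.round(e[0],1),np.round(e[1],1),len(q),len(p))
    rib=p[r>1.12]; rc=[rib[(rib[:,0]>c[0])].mean(0),rib[rib[:,0]<c[0]].mean(0)]
    holes=[cs[j] for j in range(len(cs)) if h[0][j][3]==i]
    print([ (len(x),np.round(cv2.minAreaRect(x)[0],1)) for x in holes if len(x)>15])
    hp=max(holes,key=cv2.contourArea)[:,0].astype(float) if holes else None
    return o,c,rc,hp
if __name__=='__main__':
    v=[neck('n1',tuple(map(float,sys.argv[1:3]))),neck('n2',(267.,184.))]
    print(cross([ray('wrist',c,o) for o,c,_,_ in v]))
    for o,c,rc,hp in v:
        a,b=[plane(ray('wrist',u,o),.139) for u in rc];d=a-b
        print('centre',plane(ray('wrist',c,o),.14).round(4),'ribs mid',((a+b)/2).round(4),'yaw',np.degrees(np.arctan2(d[1],d[0])).round(2),np.linalg.norm(d))
        if hp is not None:
            P=np.array([plane(ray('wrist',u,o),.14)[:2]-plane(ray('wrist',c,o),.14)[:2] for u in hp]); 
            f=P[np.hypot(*P.T)>.0265]; print('hole',cv2.minAreaRect(P.astype(np.float32)*1000),'slot yaw',np.degrees(.5*np.angle(np.mean(np.exp(2j*np.arctan2(f[:,1],f[:,0]))))),'rmax',np.hypot(*P.T).max())
E
python3 neck.py 267 90
```

```text
n1 ring [273.   82.4] [119.6 126.6] 340 388
[(230, array([273.5,  84.2]))]
n2 ring [262.  178.2] [ 92.2 104. ] 159 400
[]
(array([ 0.59732058, -0.24090749,  0.12985486]), [0.0017386198666158295, 0.0017386198666159915])
centre [ 0.5982 -0.242   0.14  ] ribs mid [ 0.5965 -0.2436  0.139 ] yaw 2.11 0.1006917529352014
hole ((-1.4744586944580078, -1.73724365234375), (58.531524658203125, 42.05704879760742), 76.42110443115234) slot yaw 46.98335594257925 rmax 0.03296064854771067
centre [ 0.5979 -0.2376  0.14  ] ribs mid [ 0.5965 -0.2439  0.139 ] yaw 2.14 0.09857072447949976
```

```bash
python3 - <<'E'
from neck import *
v=[]
for n,s in(('n1',(273,84)),('n2',(266,184))):
    im=cv2.imread(f'pics/{n}.png');o=pickle.load(open(f'pics/{n}.pkl','rb'));g=cv2.cvtColor(im,cv2.COLOR_BGR2GRAY)
    for th in(110,125,140):
        m=(g<th).astype(np.uint8)*255; k=np.zeros_like(m);cv2.circle(k,s,47,255,-1);m&=k
        m=cv2.morphologyEx(m,cv2.MORPH_CLOSE,np.ones((7,7)))
        c=max(cv2.findContours(m,0,1)[0],key=cv2.contourArea)
        r=cv2.minAreaRect(c);P=np.array([plane(ray('wrist',u,o),.14)[:2] for u in c[:,0]])*1000
        R=cv2.minAreaRect(P.astype(np.float32));M=cv2.moments(P.astype(np.float32))
        print(n,th,np.round(r[0],1),'rect',np.round(R[0],1),np.round(R[1],1),round(R[2],1),'centroid',round(M['m10']/M['m00'],1),round(M['m01']/M['m00'],1))
    v.append((o,np.array(r[0])))
print(cross([ray('wrist',c,o) for o,c in v]))
a=neck('n1',(273.,84.));b=neck('n2',(267.,184.))
for i in(0,1): print('rib',cross([ray('wrist',x[2][i],x[0]) for x in(a,b)]))
E
```

```text
n1 110 [273.  84.] rect [ 596.8 -243.6] [58.7 40.7] 48.3 centroid 596.6 -243.7
n1 125 [273.  84.] rect [ 596.8 -243.6] [58.7 40.7] 48.3 centroid 596.7 -243.7
n1 140 [273.   84.5] rect [ 596.5 -243.9] [59.4 40.7] 48.2 centroid 596.8 -243.6
n2 110 [266.2 183.9] rect [ 596.8 -243.9] [59.2 41. ] 65.0 centroid 596.7 -243.9
n2 125 [266.3 183.9] rect [ 596.8 -244. ] [59.4 41.2] 65.0 centroid 596.7 -244.1
n2 140 [276.7 186.9] rect [ 600.8 -251.6] [68.4 56.4] 55.6 centroid 599.1 -252.5
(array([ 0.60013768, -0.24541566,  0.14946049]), [0.0040478646634049065, 0.004047864663405024])
n1 ring [273.   82.4] [119.6 126.6] 340 388
[(230, array([273.5,  84.2]))]
n2 ring [262.  178.2] [ 92.2 104. ] 159 400
[]
rib (array([ 0.64588184, -0.2414785 ,  0.14254073]), [0.0002456621391059236, 0.0002456621391059461])
rib (array([ 0.54630897, -0.24579333,  0.13741586]), [0.0004847433920021973, 0.00048474339200224023])
```

```bash
python3 -m crank '[[0,0,0,0.93],[0,0,0,0.93],[0,0,0,0.93],[0,0,0,0.93],[0,0,0,0.93],[0,0,0,0.93],[0,0,0,0.93],[0,0,0,0.93],[0,0,0,0.93],[-0.16,-1,0,0],[-0.16,-1,0,0],[-0.16,-1,0,0],[-0.16,-1,0,0],[-0.16,-1,0,0],[-0.16,-1,0,0],[-0.16,-1,0,0],[-0.16,-1,0,0],[-0.16,-1,0,0],[-0.16,-1,0,0],[-0.16,-1,0,0]]' >/dev/null
python3 -m crank '[[-0.16,-1,0.1,0],[-0.16,-1,0.1,0],[-0.16,-1,0.1,0],[-0.16,-1,0.1,0],[-0.16,-1,0.1,0],[-0.16,-1,0.1,0],[-0.16,-1,0.1,0],[-0.16,-1,0.1,0],[-0.16,-1,0.1,0],[0,0,0,0]]' >/dev/null
python3 look.py c1
python3 -m crank '[[-0.16,-1,0,0],[-0.16,-1,0,0],[-0.08,-0.5,0,0],[0,0,0,0]]'; python3 look.py c2
```

```text
7.0 [0.5288 0.262  0.2311] yaw -1.94 q [-0.11  0.3  -0.53  1.53  0.15  1.35 -2.25]
time_s: 7.55
position: [0.5227, 0.3228, 0.2313]
tcp_rot: [[0.999, -0.038, 0.0], [-0.038, -0.999, -0.0], [0.0, 0.0, -1.0]]
wrist_force: [0.1, 0.1, 0.7]
finger_gap: 0.0854
gripper_force: 0.0
7.55 [0.5227 0.3228 0.2313] yaw -2.15 q [-0.2   0.36 -0.55  1.47  0.19  1.37 -2.37]
```

View pics/c2.png

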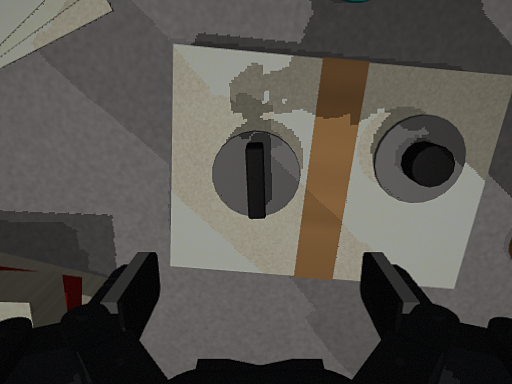

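The winged cap's disc is centred at about (256,173) and its wing runs from (255,143) to (257,217). The plain cap is at (420,158) and the turquoise one is barely in view at the top edge. Next I'll measure the cap.

```bash
cat > cap.py <<'E'
from h import *
import pickle
W=[];D=[];H=[]
for n,s in(('c1',(176,175)),('c2',(256,175))):
    im=cv2.imread(f'pics/{n}.png');o=pickle.load(open(f'pics/{n}.pkl','rb'))
    k=np.zeros(im.shape[:2],np.uint8);cv2.circle(k,s,75,255,-1)
    g=im.max(2)
    m=(g<55).astype(np.uint8)*255&k
    w=max(cv2.findContours(m,0,1)[0],key=cv2.contourArea);r=cv2.minAreaRect(w)
    # top face: darker/lighter split
    gi=g[m>0];print(n,'wing',np.round(r[0],1),np.round(r[1],1),round(r[2],1),'grey pct',np.percentile(gi,[5,25,50,75,95]))
    hsv=cv2.cvtColor(im,cv2.COLOR_BGR2HSV)
    wp=[plane(ray('wrist',u,o),.117) for u in cv2.boxPoints(r)]
    L=max([wp[1]-wp[0],wp[2]-wp[1]],key=lambda a:np.linalg.norm(a));print(' yaw@.117',np.degrees(np.arctan(L[1]/L[0])).round(2),np.mean(wp,0).round(4),[round(float(np.linalg.norm(wp[i+1]-wp[i])),4) for i in(0,1)])
    sh=(g<125)&(hsv[...,1]<30); 
    d=sh.astype(np.uint8)*255&k|m;d=cv2.morphologyEx(d,cv2.MORPH_OPEN,np.ones((25,25)))
    c=max(cv2.findContours(d,0,1)[0],key=cv2.contourArea);e=cv2.fitEllipse(cv2.convexHull(c));print(' disc',np.round(e[0],1),np.round(e[1],1),plane(ray('wrist',e[0],o),.089).round(4))
    W.append(ray('wrist',r[0],o));D.append(ray('wrist',e[0],o))
    vis=im.copy();cv2.drawContours(vis,[np.int32(cv2.boxPoints(r))],0,(0,0,255),1);cv2.ellipse(vis,e,(0,255,0),1);H.append(vis[s[1]-80:s[1]+80,s[0]-80:s[0]+80])
print(cross(W),cross(D));cv2.imwrite('pics/capfit.png',cv2.resize(np.hstack(H),(800,400)))
E
python3 cap.py
```

```text
c1 wing [198.8 181.6] [87.4 61.7] 82.4 grey pct [ 2. 10. 22. 36. 44.]
 yaw@.117 3.97 [0.5334 0.3092 0.117 ] [0.0462, 0.0696]
 disc [186.  182.4] [83.9 88.8] [0.5268 0.3257 0.089 ]
c2 wing [264.5 173.1] [88.  42.3] 83.5 grey pct [ 8. 21. 24. 42. 46.]
 yaw@.117 5.46 [0.5324 0.3188 0.117 ] [0.0313, 0.0696]
 disc [255.7 173.4] [86.2 87.6] [0.5267 0.3263 0.089 ]
(array([0.52139321, 0.31865037, 0.06790015]), [9.24028261153106e-06, 9.240282611540782e-06]) (array([0.52600848, 0.32632126, 0.08612947]), [2.8189103923509305e-05, 2.8189103923395914e-05])
```

View pics/capfit.png

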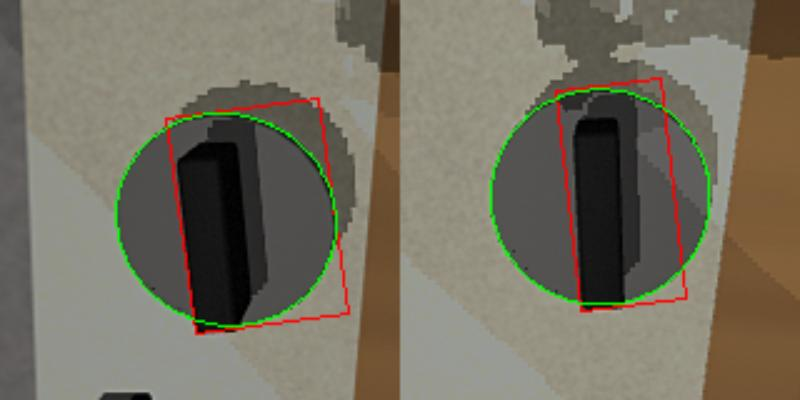

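The disc fits are good and agree on (0.5267, 0.326) at a height of about 0.087. The wing mask took in the wing's shadow, so I'll tighten the threshold.

```bash
sed -i 's/g<55/g<30/' cap.py; python3 cap.py
```

```text
c1 wing [181.6 189.6] [75.9 24.8] 84.7 grey pct [ 1.  6. 20. 22. 25.]
 yaw@.117 -0.07 [0.5277 0.3232 0.117 ] [0.0188, 0.0615]
 disc [186.  182.4] [83.8 88.8] [0.5268 0.3257 0.089 ]
c2 wing [255.2 179.8] [76.  18.1] 87.9 grey pct [ 6. 18. 22. 24. 26.]
 yaw@.117 0.15 [0.5276 0.3263 0.117 ] [0.0135, 0.0609]
 disc [255.7 173.4] [86.1 87.6] [0.5267 0.3263 0.089 ]
(array([0.52479886, 0.32657329, 0.10330545]), [9.987136036265887e-05, 9.987136036278675e-05]) (array([0.5260173 , 0.32631596, 0.08631698]), [4.036015899366673e-05, 4.036015899351162e-05])
```

View pics/capfit.png

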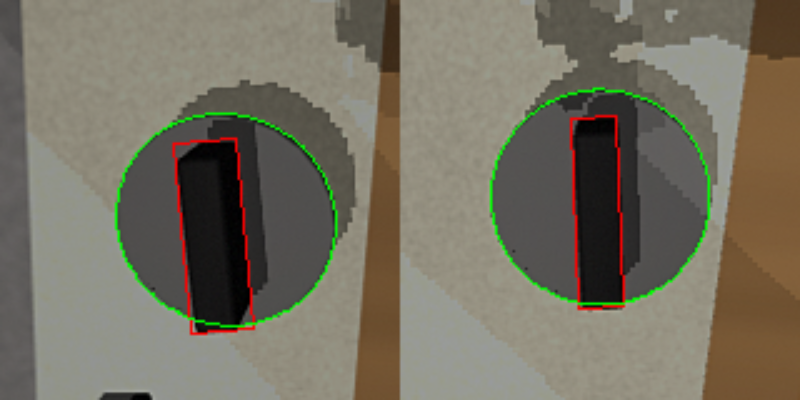

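Cap centre is (0.5265, 0.326), yaw about 0, wing mid-height 0.103. I'll align, lower the TCP to z = 0.093, keeping the tips above the disc, and close.

```bash
python3 -m crank '[[0.15,-0.14,0,-0.36],[0,0,1,0],[0,0,1,0],[0,0,1,0],[0,0,1,0],[0,0,0.8,0],[0,0,0.55,0],[0,0,0.18,0],[0,0,0,0]]'; python3 -m crank '[[0,0,0,0],[0,0,0,0],[0,0,0,0],[0,0,0,0],[0,0,0,0],[0,0,0,0]]' 0 70
```

```text
time_s: 8.72
position: [0.5268, 0.3265, 0.0934]
tcp_rot: [[1.0, -0.0, 0.0], [-0.0, -1.0, 0.0], [0.0, -0.0, -1.0]]
wrist_force: [0.2, -0.4, -0.2]
finger_gap: 0.0855
gripper_force: 0.0
time_s: 9.48
position: [0.5269, 0.3264, 0.0933]
tcp_rot: [[1.0, -0.001, 0.001], [-0.001, -1.0, 0.0], [0.001, -0.0, -1.0]]
wrist_force: [0.0, -0.7, 2.5]
finger_gap: 0.0125
gripper_force: 68.9
```

```bash
python3 -m crank '[[0,0,-0.4,0],[0,0,-1,0],[0,0,-1,0],[0,0,-1,0],[0,0,-1,0],[0,0,-1,0],[0,0,-1,0],[0.12,1,0,0],[0.12,1,0,0],[0.12,1,0,0],[0.12,1,0,0],[0.12,1,0,0],[0.12,1,0,0],[0.12,1,0,0],[0.12,1,0,0],[0.12,1,0,0],[0.12,1,0,0],[0.12,1,0,0],[0.12,1,0,0],[0.12,1,0,0]]'
python3 -m crank '[[0.12,1,0,0],[0.12,1,0,0],[0.12,1,0,0],[0.12,1,0,0],[0.12,1,0,0],[0.12,1,0,0],[0.12,1,0,0],[0.12,1,0,0],[0.12,1,0,-0.98],[0,0,0,-0.98],[0,0,0,-0.98],[0,0,0,-0.98],[0,0,0,-0.98],[0,0,0,-0.98],[0,0,0,-0.98],[0,0,0,-0.98],[0,0,0,0],[0,0,0,0]]'; python3 look.py g1
```

```text
time_s: 11.98
position: [0.5653, 0.0007, 0.2534]
tcp_rot: [[1.0, -0.0, -0.0], [-0.0, -1.0, 0.0], [-0.0, -0.0, -1.0]]
wrist_force: [-0.2, 0.1, -2.0]
finger_gap: 0.0128
gripper_force: 68.5
time_s: 14.22
position: [0.5922, -0.2236, 0.2532]
tcp_rot: [[0.684, 0.73, -0.0], [0.73, -0.684, 0.0], [0.0, -0.0, -1.0]]
wrist_force: [-0.6, -0.3, -0.3]
finger_gap: 0.0127
gripper_force: 68.4
14.225 [ 0.5922 -0.2236  0.2532] yaw 46.88 q [ 0.56  0.36 -0.36  1.39  0.13  1.41 -0.55]
```

View pics/g1.png

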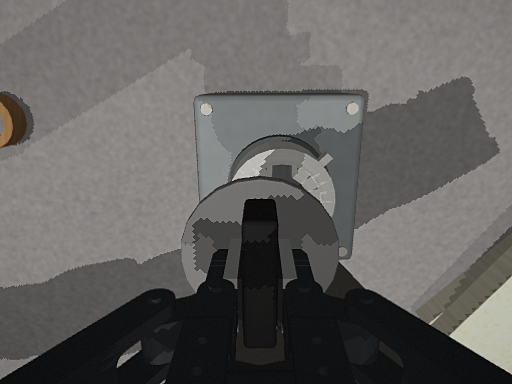

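The cap is held squarely, wing vertical in the image at x≈260, and the neck is partly visible ahead at about (290,180). I'll move above the neck and lower to just above the rim.

```bash
python3 -m crank '[[-0.45,0.68,0,-0.05],[0,0,1,0],[0,0,1,0],[0,0,0.7,0],[0,0,0.2,0],[0,0,0,0]]'
```

```text
time_s: 15.02
position: [0.5973, -0.2438, 0.1809]
tcp_rot: [[0.678, 0.735, 0.0], [0.735, -0.678, -0.0], [0.0, 0.0, -1.0]]
wrist_force: [0.5, -0.3, -1.4]
finger_gap: 0.0127
gripper_force: 68.6
```

```bash
python3 -m crank '[[0,-0.01,0.2,0],[0,0,0.2,0],[0,0,0.2,0],[0,0,0,0]]';python3 -m crank '[[0,0,0.15,0],[0,0,0.15,0],[0,0,0,0]]'
```

```text
time_s: 15.52
position: [0.5966, -0.2433, 0.165]
tcp_rot: [[0.678, 0.735, -0.001], [0.735, -0.678, 0.0], [-0.0, -0.001, -1.0]]
wrist_force: [-0.1, -0.1, -1.8]
finger_gap: 0.0126
gripper_force: 68.6
time_s: 15.9
position: [0.5967, -0.2433, 0.1577]
tcp_rot: [[0.678, 0.735, -0.001], [0.735, -0.678, 0.0], [-0.0, -0.001, -1.0]]
wrist_force: [0.3, 0.6, -1.1]
finger_gap: 0.0126
gripper_force: 68.6
```

The lugs are through the slots with no contact force. I'll lower until the disc meets the rim.

```bash
python3 -m crank '[[0,0,0.15,0],[0,0,0.08,0],[0,0,0,0]]';python3 -m crank '[[0,0,0.05,0],[0,0,0,0]]'
```

```text
time_s: 16.27
position: [0.5968, -0.2433, 0.1521]
tcp_rot: [[0.678, 0.735, -0.0], [0.735, -0.678, 0.0], [-0.0, -0.0, -1.0]]
wrist_force: [0.0, -0.3, -0.9]
finger_gap: 0.0131
gripper_force: 68.6
time_s: 16.52
position: [0.597, -0.2434, 0.1514]
tcp_rot: [[0.678, 0.735, 0.0], [0.735, -0.678, -0.0], [0.0, 0.001, -1.0]]
wrist_force: [-0.2, 0.1, 0.5]
finger_gap: 0.0129
gripper_force: 68.7
```

```bash
python3 -m crank '[[0,0,0.05,0],[0,0,0,0]]';python3 -m crank '[[0,0,0.03,0],[0,0,0,0]]'
```

```text
time_s: 16.77
position: [0.5971, -0.2434, 0.1513]
tcp_rot: [[0.678, 0.735, 0.001], [0.735, -0.678, -0.001], [0.0, 0.001, -1.0]]
wrist_force: [-3.5, 1.6, 8.9]
finger_gap: 0.0126
gripper_force: 70.1
time_s: 17.02
position: [0.5971, -0.2434, 0.1513]
tcp_rot: [[0.678, 0.735, 0.001], [0.735, -0.678, -0.001], [0.0, 0.001, -1.0]]
wrist_force: [-6.9, 1.9, 14.4]
finger_gap: 0.0131
gripper_force: 70.8
```

The cap is seated at TCP z = 0.1513, as expected, with 14 N of reaction. I'll ease the push and turn clockwise, checking on the way.

```bash
python3 -m crank '[[0,0,-0.06,0],[0,0,0,0.5],[0,0,0,0.8],[0,0,0,0.8],[0,0,0,0.8],[0,0,0,0.6],[0,0,0,0]]'; python3 look.py t0
```

```text
time_s: 17.9
position: [0.5971, -0.2439, 0.1514]
tcp_rot: [[0.897, 0.442, 0.001], [0.442, -0.897, -0.001], [0.0, 0.001, -1.0]]
wrist_force: [-1.6, -1.4, 4.9]
finger_gap: 0.0126
gripper_force: 69.5
17.9 [ 0.5971 -0.2439  0.1514] yaw 26.23 q [ 0.53  0.44 -0.29  1.49  0.13  1.22 -0.88]
```

Turned 21° with low forces. About 24° remain, to yaw 2.2.

```bash
python3 -m crank '[[0,0,0,0.8],[0,0,0,0.8],[0,0,0,0.8],[0,0,0,0.8],[0,0,0,0.5],[0,0,0,0.3],[0,0,0,0],[0,0,0,0]]'; python3 look.py t1
```

```text
time_s: 18.95
position: [0.5972, -0.2436, 0.1513]
tcp_rot: [[0.999, 0.04, 0.001], [0.04, -0.999, -0.001], [0.001, 0.001, -1.0]]
wrist_force: [-1.8, 0.3, 5.0]
finger_gap: 0.0123
gripper_force: 69.6
18.95 [ 0.5972 -0.2436  0.1513] yaw 2.31 q [ 0.48  0.44 -0.22  1.5   0.1   1.22 -1.28]
```

View pics/t1.png

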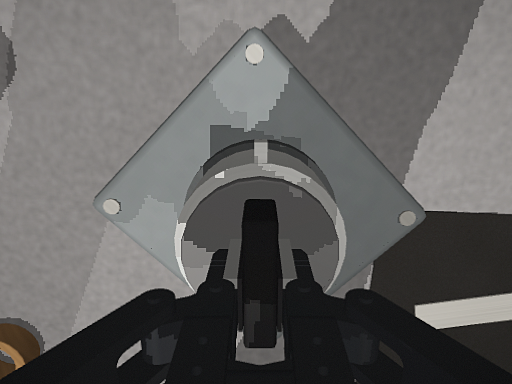

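The rib at (261,152) lines up with the wing at x≈260, the disc is flat on the rim, and the grip is holding at about 70 N. Handing in.

```bash
python3 -c "
from plant import env
print(env.hand_in())"
```

```text
the job is handed in; nothing more can be done
None
```

The winged cap is fully seated in the neck and turned 45° clockwise so its wing lines up with the ribs, and the gripper is still holding the wing at about 70 N; I handed the job in at about 19 s, but the hand-in gave no verdict.

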